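# Pack the jeweller's flux bottles into the bottle carrier

### The job

Take the two amber glass bottles out of the sloping rack and stand each one upright on the floor of its own empty cell in the blue bottle carrier, setting them down gently because they are glass. Then swing the carrier's handle straight up, ready to be carried off, and let go. Leave the white bottle in the rack, the jars in their cells, and the carrier and brush pot where they stand.

Things in the scene. Friction and masses are not known exactly. Their poses are not given: they have to be found in the camera images.
- bottle_a: Amber glass bottle with a white paper label and a black cap, 54 mm diameter, 135 mm tall: straight to 85 mm, shoulder to 100 mm, screw cap 34 mm diameter from 105 to 135 mm (grip it at 120 mm). Origin: centre of its underside; z along its axis to the cap. At the start it stands in one bay of the rack, leaning 30 degrees away from the robot.
- bottle_b: A second amber glass bottle, the same size and look as bottle_a, in another bay. Each weighs 0.17 to 0.34 kg.
- white_bottle: White plastic bottle with a red cap, same shape and size as the amber ones, in the remaining bay. It stays there.
- rack: Pale wooden rack, fixed, 264 mm wide (y), 115 mm high. Origin at bench level under its middle; z up, x away from the robot. Three bays 78 mm apart along y, a bottle in each; its tray leans 30 degrees, bottle tops towards +x. Along the bottles the wall they lean on (+x) is 55 mm high, partitions 50, the other wall 40: a bottle comes out along its own axis, clear after 60 mm.
- carrier: Blue plastic bottle carrier, loose on the bench, 1.1 kg, 234 mm (x) by 158 mm (y). Origin: centre of its underside, z up. Six cells 70 mm square inside, centres at x = -76, 0, 76 mm and y = -38, 38 mm; walls and partitions 6 mm thick, tops at 75 mm; cell floor at 6 mm. Two cells hold jars, four are empty.
- bail (a joint): Angle of the carrier's steel handle, which turns about the carrier's x axis at 60 mm above its underside, y = 0. 0: folded level, sticking out on the carrier's -y side. 1.571: straight up. 3.14: folded on the +y side. Stiff: stays where it is left; 2 to 5 N at the grip move it.
- bail_grip (a point): Middle of the handle's black grip, a round bar 22 mm in diameter and 100 mm long, parallel to the carrier's x axis and 140 mm from the turning axis. The handle's 8 mm arms pass outside the end walls.
- jar_steel: Clear jar with a steel lid standing in one cell of the carrier, 60 mm diameter, 91 mm tall, origin at the centre of its underside. Leave it.
- jar_green: The same jar with a green lid, in another cell. Leave it.
- brush_pot: White ceramic pot of brushes on the bench beyond the work, 72 mm diameter, 85 mm high (brushes to about 185 mm), origin at the centre of its underside. Leave it.
Not all that is in view belongs to the job. What is shaped like the bottle_b but pink, purple or yellow is not meant.

How it is judged:
By the outcome, as a careful person would: the job done as asked, in the order asked, and still so for the second after the job is handed in, with the robot touching nothing.
It also fails if it takes over 69 s, if anything falls off the work surface, if the arm or the gripper's body presses on something with over 40 N, if the wrist force passes 120 N, or if a joint passes its speed limit or range.

### The arm

A 6-joint arm with a two-finger parallel gripper is mounted at the origin on the work surface. World frame = base frame: x ahead of the robot, y to its left, z up, the work surface at z = 0. Lengths are in m, angles in rad, forces in N, time in s.
With the tool pointing down it reaches from about 0.425 to 0.925 m from the base axis. Payload 12.5 kg.
Tool frame: the origin (TCP) lies on the centre line of the jaws, within the pads' length; the fingertips stand 22 mm ahead of it and the grasp point (between the pads) lies 3 mm ahead of it; z points along the fingers, y is the line along which they close (so a half turn about z gives the same grasp; the last joint's range is limited). The gripper opens to 85 mm and grips with 20 to 120 N. Pads are 22 mm wide; open, the fingers measure 114 mm over their backs; the gripper's body (76 mm by 85 mm) begins 54 mm behind the grasp point. The pads swing forward as they close: fully open they stand 13 mm farther back than shut.
Start: joints at [-1.448, 0.491, 1.559, -0, 1.092, -0.106], TCP at [0.142, -0.609, 0.232] pointing down, gripper open.
Joint ranges: [-3.1, 3.1], [-0.84, 2.19], [0.05, 2.79], [-1.13, 4.28], [0.06, 2.93], [-2.69, 2.69]. Speed limits (rad/s): [2.22, 2.22, 2.79, 3.14, 3.14, 3.14].

### API

Orientations are given as a rotation vector (axis times angle).
In Python, from workcell import r, camera, order gives the robot as it stands. The module is installed in compiled form; this text tells all that it offers.
- The arm moves only by the tool step_arm, never from a script. Its argument "targets" is a list of rows, each a list of 7 numbers: the turn, a rotation vector about the tool's x, y, z in rad, then the shift along the tool's x, y, z in cm, then the closure, from 0 (fully open) to 1 (shut). In form: [[wx, wy, wz, dx, dy, dz, gripper], ...]. A call has 1 to 8 rows; each row is the pose to reach, as a shift and turn from the pose commanded when the call began, along the tool's axes at that moment; what a row does not reach only later rows make up. A row lasts 1/10 s, in which the tool goes at most 50 mm and 8.59 degrees, less where a joint would pass 70% of its speed; a pose out of reach is approached as far as the arm can. A call with a gripper value outside its range is refused whole. The fingers move at their own pace and stop on an object; the grip force is fixed at half the most. Time passes only in rows, so rows that repeat a pose let the fingers close. It gives the time, the measured TCP pose, the force, the opening and the grip force at its end, in the units of the state.
- r.get_state(): the state, without advancing time (a new reading comes with each control period).
- camera(name): name is "scene" or "top" or "wrist"; returns a dict with "img" (400x640x3 uint8, blue, green, red), "range_z" (400x640 float32, m along the optical axis (not along the pixel's ray), 0 where there is no reading), "fov_y" (degrees; the focal length in pixels is half the picture's height over the tangent of half this angle, whatever the lens; pixels are square), "cx", "cy" (the principal point, pixels), "R" (3x3) and "t" (3): a world point X has camera coordinates R X + t; the wrist camera has in their place "T_tool_cam" (4x4, takes a point from camera to tool coordinates, whose origin is the TCP and whose axes are the flange's). Camera axes: x right, y down, z forward; pixel columns grow to the right and rows downward; lengths in m; the calibration is good to about 2 mm. A picture is of the moment at which its call begins: read the wrist's pose just before it.
- order.sign_off(): hands the job in; it is judged then, once.
The state is a dict: "time_s": time; "q": joint angles; "qd": joint speeds; "tau": joint torques, N m; "tcp_pos": TCP position; "eef_rot": TCP orientation; "wrist_force": force on the tool from outside, world axes, zero at the start; "wrist_torque": the same for the moment, N m; "width": opening from 0.0 (shut) to 1.0 (fully open); "finger_force": force on a finger pad.
Only numpy, scipy, OpenCV 4.12 (cv2) and the standard library are available. Lean on these libraries where they do the work, as an engineer would, in place of code of your own. Each camera call takes 0.05 s, during which the arm holds its last target. There are 200 camera calls.

## Working session

There is one attempt and no reset: what is moved stays moved. The work goes in short steps, Python scripts to look and compute and a tool call to move; the robot and the scene stay as the last step left them, time stands still between calls to the robot, and variables do not carry over. Pictures are saved under pics/ and viewed, at most 10 in all, crops included, and the job is handed in when it is done.

Besides the shell and the picture viewer there is one more tool, called after "Call:" as a command line: name --pt "numbers of a row" for each row, then --argument value for the rest. step_arm: Moves the arm, as the interface text tells. Its arguments: {"type":"object","properties":{"targets":{"type":"array","items":{"type":"array","items":{"type":"number"}}}},"required":["targets"]}

```bash
mkdir -p pics; python3 - <<'E'
from workcell import r,camera
import cv2,numpy as np,pickle
s=r.get_state();print(s)
d={n:camera(n) for n in("scene","top")}
pickle.dump(d,open("c.pkl","wb"))
for n in d:
    c=d[n];cv2.imwrite(f"pics/{n}0.png",c["img"]);print(n,c["fov_y"],c["cx"],c["cy"],c["R"],c["t"],(c["range_z"]>0).mean())
E
```

```text
{'time_s': 0.0, 'q': array([-1.44760503e+00,  4.91587203e-01,  1.55948267e+00, -1.27218251e-05,
        1.09167966e+00, -1.05625667e-01]), 'qd': array([-1.35984830e-03, -2.35338119e-05,  5.60988543e-04, -9.99482369e-04,
        1.07158738e-04, -2.11777948e-03]), 'tau': array([-1.60848558e-03, -6.18443656e+01, -2.61592215e+01, -1.61773214e-04,
        3.99260127e-03, -3.89414026e-06]), 'tcp_pos': array([ 0.14174053, -0.60847388,  0.23099912]), 'eef_rot': array([-3.11990422e+00, -3.58518359e-01,  3.36750028e-05]), 'wrist_force': array([0.52875535, 0.38164696, 0.40119179]), 'wrist_torque': array([ 0.00526486, -0.03036248, -0.00342061]), 'finger_force': 0.0, 'width': 1.0020936758967662}
scene 53.49037234838511 318.86310900653206 191.79627186830572 [[-3.96169258e-03  9.99991900e-01 -7.11230782e-04]
 [ 8.72159668e-01  3.10731141e-03 -4.89211465e-01]
 [-4.89205292e-01 -2.55841224e-03 -8.72164914e-01]] [-0.03322545 -0.41566718  1.25948086] 0.99584375
top 45.68134864230189 328.78404339182646 194.7307947870314 [[-8.83440779e-03 -9.99960702e-01 -7.40320701e-04]
 [-9.98578638e-01  8.86110778e-03 -5.25564964e-02]
 [ 5.25609911e-02  2.74962915e-04 -9.98617678e-01]] [0.00632852 0.49076555 1.27456104] 0.9960234375
```

View pics/scene0.png

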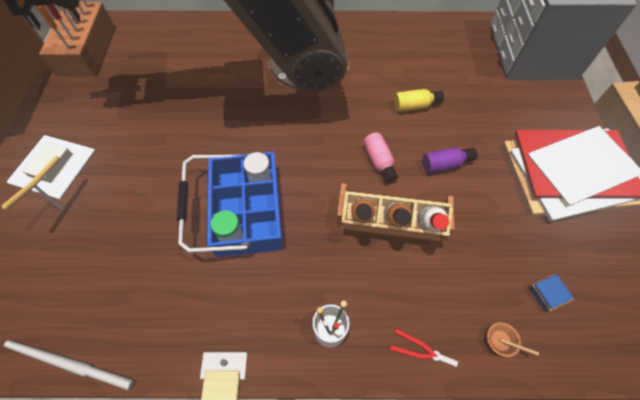

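View pics/top0.png

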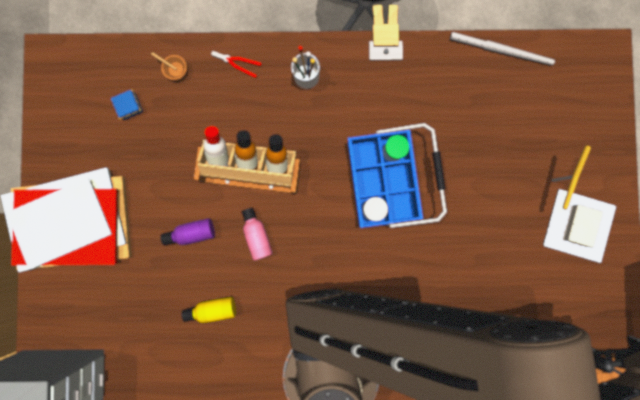

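The scene view shows the rack at about (395,215) and the carrier at (245,205), with its handle folded toward -y. In the top view there are dark caps on amber bottles at (245,138) and (277,143), and a white bottle with a red cap at (212,133). The purple (188,232), pink (257,235) and yellow (210,310) bottles lying on the bench are decoys. The two amber ones in the rack are the ones meant. The green jar is at (397,147) and the steel jar at (375,208).

```bash
cat > h.py <<'E'
import numpy as np,cv2,pickle
from scipy.spatial.transform import Rotation as Ro
def cloud(c,T=None):
    z=c["range_z"];h,w=z.shape;f=h/2/np.tan(np.radians(c["fov_y"]/2))
    v,u=np.mgrid[:h,:w]
    P=np.stack([(u-c["cx"])/f*z,(v-c["cy"])/f*z,z],-1)
    if T is not None: return P@T[:3,:3].T+T[:3,3]
    return (P-c["t"])@c["R"]
def rect(p):
    (x,y),(a,b),t=cv2.minAreaRect(p[:,:2].astype(np.float32)); return np.round([x,y,a,b,t],4)
E
python3 - <<'E'
from h import *
d=pickle.load(open("c.pkl","rb"))
for n in d:
    c=d[n];P=cloud(c);hsv=cv2.cvtColor(c["img"],cv2.COLOR_BGR2HSV);H,S,V=cv2.split(hsv)
    box=lambda x0,x1,y0,y1:(P[...,0]>x0)&(P[...,0]<x1)&(P[...,1]>y0)&(P[...,1]<y1)
    print(n)
    bl=(H>100)&(H<125)&(S>140)&(P[...,2]>.062)&(P[...,2]<.095)&box(.3,.9,-.5,.1)
    q=P[bl];print("carrier",len(q),rect(q),np.median(q[:,2]),np.percentile(q[:,:2],[1,99],axis=0).round(3))
    g=(H>50)&(H<85)&(S>120)&box(.3,.9,-.5,.1)&(P[...,2]>.08);print("green",P[g].mean(0),rect(P[g]))
    st=(S<60)&(P[...,2]>.082)&(P[...,2]<.1)&box(.4,.6,-.25,0);print("steel",P[st].mean(0),rect(P[st]))
    hd=(V<70)&box(.4,.8,-.4,-.2)&(P[...,2]>.03);print("grip",hd.sum(),P[hd].mean(0),rect(P[hd]))
    wood=(H>8)&(H<28)&(S>60)&(V>130)&box(.4,.8,0,.45)&(P[...,2]>.02);print("rack",rect(P[wood]))
    cap=(V<60)&(P[...,2]>.09)&box(.4,.8,0,.4)
    k,l,stt,ce=cv2.connectedComponentsWithStats(cap.astype(np.uint8))
    for i in range(1,k):
        if stt[i,4]>20: 
            q=P[l==i]; print("cap",ce[i],stt[i,4],q.mean(0).round(4),q.min(0).round(3),q.max(0).round(3))
    red=((H<6)|(H>174))&(S>150)&box(.4,.8,0,.4)&(P[...,2]>.09);print("red",P[red].mean(0))
a=cv2.resize(d["top"]["img"][110:200,180:310],None,fx=5,fy=5);b=cv2.resize(d["scene"]["img"][175:250,325:465],None,fx=5,fy=5)[:,:650]
cv2.imwrite("pics/crop.png",cv2.resize(np.vstack([a,b[:375]]),None,fx=.7,fy=.7))
E
```

```text
scene
carrier 1426 [ 0.5295 -0.145   0.2335  0.161   7.3084] 0.07289980548714703 [[ 0.41  -0.234]
 [ 0.652 -0.054]]
green [ 0.60919876 -0.17424049  0.09665473] [ 6.08700e-01 -1.74200e-01  5.72000e-02  5.62000e-02  8.67165e+01]
steel [ 0.45305958 -0.11688968  0.09548689] [ 0.4493 -0.118   0.0592  0.0586 52.2181]
grip 314 [ 0.54939403 -0.27888618  0.08925062] [ 0.5476 -0.2803  0.0962  0.0186  6.0286]
rack [ 0.6611  0.1955  0.2651  0.3056 80.956 ]
red [0.63742648 0.2798538  0.16705515]
top
carrier 1195 [ 0.5299 -0.1428  0.2334  0.1625  7.3319] 0.07198824001468489 [[ 0.409 -0.233]
 [ 0.65  -0.052]]
green [ 0.60672762 -0.17083352  0.10332783] [ 0.5298 -0.092   0.0578  0.2831 44.4698]
steel [ 0.45077393 -0.11471341  0.09547167] [ 4.50700e-01 -1.14800e-01  5.82000e-02  5.82000e-02  7.34611e+01]
grip 273 [ 0.5470801  -0.27883098  0.08842432] [ 0.547  -0.2792  0.0938  0.0198  6.6246]
rack [ 0.5481  0.1619  0.3805  0.1429 72.6284]
cap [243.43975904 138.78915663] 166 [0.6181 0.2048 0.1721] [0.423 0.002 0.147] [0.64  0.221 1.299]
cap [275.56097561 142.81097561] 164 [0.6088 0.1287 0.1658] [0.593 0.115 0.147] [0.629 0.144 0.178]
red [0.62432573 0.27310535 0.20165069]
```

View pics/crop.png

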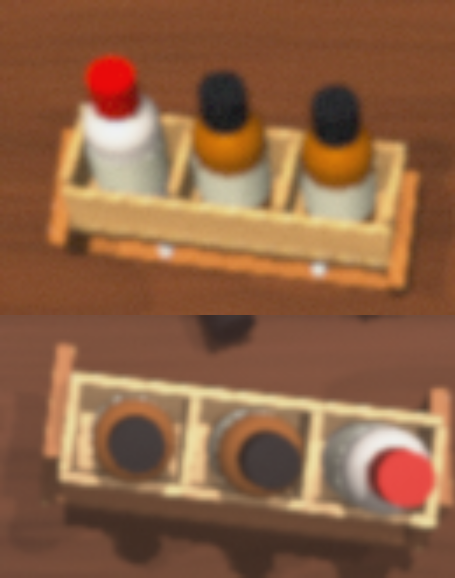

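The crop confirms two amber bottles with black caps, top-view pixels (243,139) and (276,143). The white bottle with the red cap (212,133) is at the +y end and stays. The pink, purple and yellow ones are not meant.

```bash
cat >> h.py <<'E'
def capfit(P,m,g,n):
    q=P[m]; q=q[np.linalg.norm(q-g,axis=1)<.03]
    s=q@n; t=np.percentile(s,95); k=q[s>t-.006]
    return k.mean(0),len(k),t
def toolrot(n,y):   # tool z=-n, tool y = along given dir
    z=-n/np.linalg.norm(n); y=y-z*(y@z); y/=np.linalg.norm(y); return np.stack([np.cross(y,z),y,z],1)
def delta(p0,R0,p1,R1):
    return np.r_[Ro.from_matrix(R0.T@R1).as_rotvec().round(3),(R0.T@(p1-p0)*100).round(2)]
E
python3 - <<'E'
from h import *
from workcell import r
d=pickle.load(open("c.pkl","rb"))
psi=np.radians(-7.5)
for n in d:
    c=d[n];P=cloud(c);H,S,V=cv2.split(cv2.cvtColor(c["img"],cv2.COLOR_BGR2HSV))
    ax=np.array([.5*np.cos(psi),.5*np.sin(psi),.866])
    dark=(V<75)&(P[...,2]>.1)&(P[...,2]<.21)
    for g in ([.61,.129,.17],[.62,.206,.17]):
        print(n,"cap",capfit(P,dark,np.array(g),ax))
    red=((H<6)|(H>174))&(S>150)&(P[...,2]>.1)&(P[...,2]<.25)
    print("red",capfit(P,red,np.array([.632,.278,.17]),ax))
    b=(P[...,0]>.45)&(P[...,0]<.75)&(P[...,1]>.03)&(P[...,1]<.36)&(P[...,2]>.1)&(P[...,2]<.125)&(H>10)&(H<30)&(V>140)
    q=P[b];print("rim",len(q),rect(q))
    pot=(P[...,0]>.7)&(P[...,0]<1)&(abs(P[...,1]-.05)<.12)&(P[...,2]>.06);print("pot",P[pot].mean(0),P[pot].max(0))
a=np.array([.5*np.cos(psi),.5*np.sin(psi),.866]);Rt=toolrot(a,np.array([np.sin(psi),-np.cos(psi),0]))
s=r.get_state();print(delta(s["tcp_pos"],Ro.from_rotvec(s["eef_rot"]).as_matrix(),np.array([.60,.129,.16])+a*.15,Rt))
E
```

```text
scene cap (array([0.6167078 , 0.12696556, 0.16786675]), 158, np.float64(0.4449368215677992))
scene cap (array([0.6273549 , 0.2037288 , 0.16734063]), 180, np.float64(0.4450712950522865))
red (array([0.63764207, 0.2802186 , 0.16718338]), 205, np.float64(0.44507080551833905))
rim 441 [5.82500e-01 2.08600e-01 2.40200e-01 7.86000e-02 8.05111e+01]
pot [0.92499195 0.04528828 0.62875395] [0.97854123 0.09418968 0.89510223]
top cap (array([0.6157721 , 0.12903652, 0.16849627]), 105, np.float64(0.44480920535001395))
top cap (array([0.62570867, 0.20672618, 0.16828118]), 112, np.float64(0.4445569094836542))
red (array([0.63805158, 0.28388411, 0.16762596]), 119, np.float64(0.44537890057831264))
rim 675 [5.81000e-01 2.12300e-01 2.40900e-01 7.12000e-02 8.24637e+01]
pot [0.82036126 0.06125001 0.10297124] [0.85773238 0.09734984 0.18356989]
[  0.093  -0.518   0.352  68.38  -58.8    -5.82 ]
```

```bash
cat >> h.py <<'E'
psi=np.radians(-8.); N=np.array([.5*np.cos(psi),.5*np.sin(psi),.75**.5])
YR=np.array([np.sin(psi),-np.cos(psi),0]); RT=toolrot(N,YR)
CAP={'a':np.array([.616,.128,.168]),'b':np.array([.6263,.205,.168])}
def grasp(k,up): return CAP[k]+N*(-.015+.003+up)
cyaw=np.radians(7.3); C0=np.array([.5297,-.144,0]); CR=Ro.from_euler('z',cyaw).as_matrix()
RD=toolrot(np.array([0,0,1.]),-CR[:,1])
def cell(x,y,z): return C0+CR@np.array([x,y,z])
def go(p,R):
    from workcell import r
    s=r.get_state(); print("t",s["time_s"],s["tcp_pos"].round(4),"q",s["q"].round(2),"F",s["wrist_force"].round(1),s["width"],s["finger_force"])
    print(delta(s["tcp_pos"],Ro.from_rotvec(s["eef_rot"]).as_matrix(),p,R))
E
python3 -c "
from h import *
go(grasp('a',.12),RT)"
```

```text
t 0.1 [ 0.1417 -0.6085  0.2311] q [-1.45  0.49  1.56 -0.    1.09 -0.11] F [ 1.2  0.  -0.4] 0.9971359755961607 0.0
[  0.096  -0.518   0.36   67.93  -59.04   -2.98 ]
```

Call:
step_arm --pt "0.096 -0.518 0.36 68 -59 -3 0.2" --pt "0.096 -0.518 0.36 68 -59 -3 0.2" --pt "0.096 -0.518 0.36 68 -59 -3 0.2" --pt "0.096 -0.518 0.36 68 -59 -3 0.2" --pt "0.096 -0.518 0.36 68 -59 -3 0.2" --pt "0.096 -0.518 0.36 68 -59 -3 0.2" --pt "0.096 -0.518 0.36 68 -59 -3 0.2" --pt "0.096 -0.518 0.36 68 -59 -3 0.2"

```text
time_s: 0.9
tcp_pos: [0.3677, -0.2971, 0.2437]
eef_rot: [-2.993, 0.209, 0.803]
wrist_force: [0.4, -0.7, -0.3]
width: 0.802
finger_force: 0.0
```

```bash
python3 -c "
from h import *
go(grasp('a',.12),RT)"
```

```text
t 0.9 [ 0.3677 -0.2971  0.2437] q [-0.68  0.46  1.68 -0.26  1.46  1.12] F [ 0.4 -0.7 -0.3] 0.8018824592242821 0.0
[ 0.000e+00  1.000e-03  0.000e+00  1.995e+01 -4.555e+01 -1.361e+01]
```

Call:
step_arm --pt "0 0 0 20 -45.6 -13.6 0.2" --pt "0 0 0 20 -45.6 -13.6 0.2" --pt "0 0 0 20 -45.6 -13.6 0.2" --pt "0 0 0 20 -45.6 -13.6 0.2" --pt "0 0 0 20 -45.6 -13.6 0.2" --pt "0 0 0 20 -45.6 -13.6 0.2" --pt "0 0 0 20 -45.6 -13.6 0.2" --pt "0 0 0 20 -45.6 -13.6 0.2"

```text
time_s: 1.7
tcp_pos: [0.6019, 0.0268, 0.2573]
eef_rot: [-2.993, 0.209, 0.803]
wrist_force: [0.6, -1.3, 0.2]
width: 0.797
finger_force: 0.0
```

```bash
python3 -c "
from h import *
go(grasp('a',.12),RT)"
```

```text
t 1.7 [0.6019 0.0268 0.2573] q [-0.08  0.65  1.28  0.03  1.73  1.63] F [ 0.6 -1.3  0.2] 0.7965443551975042 0.0
[ 1.000e-03  1.000e-03 -0.000e+00  4.450e+00 -1.022e+01 -3.070e+00]
```

Call:
step_arm --pt "0 0 0 4.4 -10.2 -3.1 0.2" --pt "0 0 0 4.4 -10.2 -3.1 0.2" --pt "0 0 0 4.4 -10.2 -3.1 0.2" --pt "0 0 0 4.4 -10.2 -3.1 0.2" --pt "0 0 0 4.4 -10.2 -3.1 0.2" --pt "0 0 0 4.4 -10.2 -3.1 0.2"

```text
time_s: 2.3
tcp_pos: [0.6679, 0.1172, 0.2623]
eef_rot: [-2.993, 0.211, 0.803]
wrist_force: [-0.2, -0.5, 0.3]
width: 0.798
finger_force: 0.0
```

```bash
python3 - <<'E'
from h import *
from workcell import r,camera
s=r.get_state();c=camera("wrist");R=Ro.from_rotvec(s["eef_rot"]).as_matrix()
P=cloud(c,c["T_tool_cam"])@R.T+s["tcp_pos"]
cv2.imwrite("pics/w1.png",c["img"])
V=c["img"].max(-1);dark=(V<75)&(P[...,2]>.1)&(P[...,2]<.21)
for k in CAP: print(k,capfit(P,dark,CAP[k],N))
go(grasp('a',0),RT)
E
```

```text
a (array([0.61771423, 0.12772278, 0.16688507]), 1449, np.float64(0.44263950181635453))
b (array([0.63295509, 0.1964127 , 0.16055387]), 148, np.float64(0.44093725500229025))
t 2.35 [0.668  0.1172 0.2625] q [0.04 0.77 1.03 0.09 1.86 1.76] F [-0.6 -0.5  0.1] 0.7980689175438281 0.0
[ 0.000e+00  0.000e+00 -2.000e-03  1.400e-01 -3.500e-01  1.204e+01]
```

View pics/w1.png

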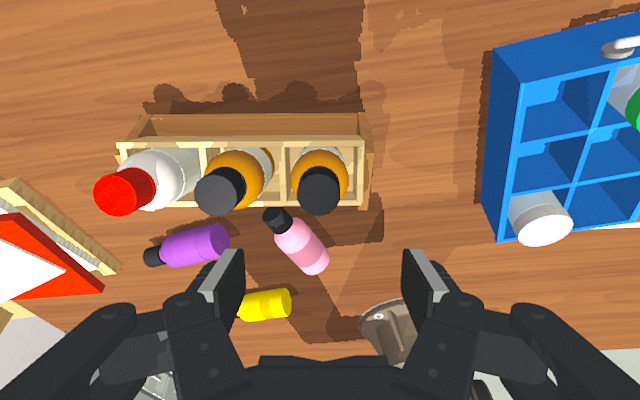

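The wrist view shows cap A at (320,190), centred between the fingers, and the fit agrees with the fixed cameras to within 2 mm. Descending.

Call:
step_arm --pt "0 0 0 0.1 -0.1 3 0.3" --pt "0 0 0 0.2 -0.3 6 0.35" --pt "0 0 0 0.2 -0.3 9 0.35" --pt "0 0 0 0.2 -0.3 11 0.35" --pt "0 0 0 0.2 -0.3 12 0.35" --pt "0 0 0 0.2 -0.3 12 0.35" --pt "0 0 0 0.2 -0.3 12 0.35"

```text
time_s: 3.05
tcp_pos: [0.6117, 0.129, 0.1584]
eef_rot: [-2.993, 0.21, 0.8]
wrist_force: [0.3, 0.2, 0.1]
width: 0.651
finger_force: 0.0
```

Call:
step_arm --pt "0 0 0 0 0 0 1" --pt "0 0 0 0 0 0 1" --pt "0 0 0 0 0 0 1" --pt "0 0 0 0 0 0 1" --pt "0 0 0 0 0 0 1" --pt "0 0 0 0 0 0 1"

```text
time_s: 3.65
tcp_pos: [0.6118, 0.1292, 0.1585]
eef_rot: [-2.994, 0.21, 0.799]
wrist_force: [2.6, -1.1, 5.2]
width: 0.366
finger_force: 59.0
```

```bash
python3 -c "
from h import *
go(grasp('a',0),RT)"
```

```text
t 3.65 [0.6118 0.1292 0.1585] q [0.06 0.77 1.32 0.1  1.57 1.75] F [ 2.6 -1.1  5.2] 0.365561422003939 58.99580776691437
[ 0.    -0.002 -0.    -0.1    0.06   0.16 ]
```

Call:
step_arm --pt "0 0 0 0 0 -0.5 1" --pt "0 0 0 0 0 -1.5 1" --pt "0 0 0 0 0 -3 1" --pt "0 0 0 0 0 -5 1" --pt "0 0 0 0 0 -7 1" --pt "0 0 0 0 0 -9 1" --pt "0 0 0 0 0 -10 1" --pt "0 0 0 0 0 -10 1"

```text
time_s: 4.45
tcp_pos: [0.6613, 0.1224, 0.2449]
eef_rot: [-2.994, 0.21, 0.799]
wrist_force: [0.5, 0.3, -1.7]
width: 0.365
finger_force: 59.6
```

```bash
python3 - <<'E'
from h import *
from workcell import r,camera
c=camera("scene");cv2.imwrite("pics/s2.png",c["img"][130:300,170:480].repeat(2,0).repeat(2,1))
go(cell(0,.038,.30),RD)
for n in("x",): go(cell(0,.038,.20),RD)
E
```

```text
t 4.5 [0.6606 0.1225 0.2438] q [0.05 0.77 1.08 0.1  1.81 1.76] F [-0.2 -0.2 -1.8] 0.3664686172247385 59.55073535442352
[ -0.069   0.52   -0.261 -11.69   24.55    0.27 ]
t 4.5 [0.6606 0.1225 0.2438] q [0.05 0.77 1.08 0.1  1.81 1.76] F [-0.2 -0.2 -1.8] 0.3664686172247385 59.55073535442352
[-0.069  0.52  -0.261 -6.69  24.55   8.93 ]
```

View pics/s2.png

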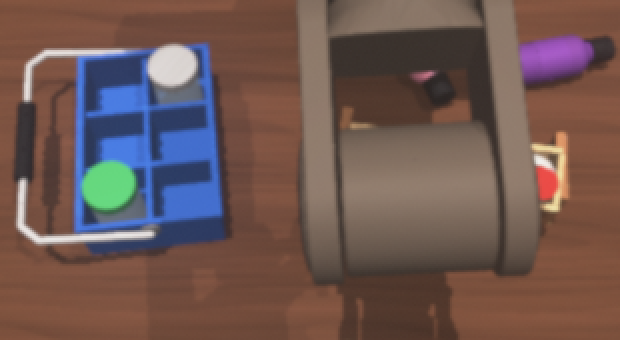

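Bottle A is out of its bay, and the wrist reads about 2 N of weight. The scene view shows the carrier undisturbed, with its empty cells visible. I'll use the carrier's -y cells at x = 0 and x = -76.

```bash
python3 -c "
from h import *
go(cell(0,-.038,.285),RD)"
```

```text
t 4.5 [0.6606 0.1225 0.2438] q [0.05 0.77 1.08 0.1  1.81 1.76] F [-0.2 -0.2 -1.8] 0.3664686172247385 59.55073535442352
[-0.069  0.52  -0.261 -9.2   31.88   0.57 ]
```

Call:
step_arm --pt "-0.007 0.05 -0.025 -0.6 2 -0.6 1" --pt "-0.02 0.15 -0.075 -1.7 6 -0.6 1" --pt "-0.035 0.26 -0.13 -3 11 -0.4 1" --pt "-0.05 0.37 -0.18 -5 16 0 1" --pt "-0.06 0.46 -0.23 -6.5 21 0.3 1" --pt "-0.069 0.52 -0.26 -7.5 26 0.5 1" --pt "-0.069 0.52 -0.261 -8.6 30 0.6 1" --pt "-0.069 0.52 -0.261 -9.2 31.9 0.6 1"

```text
time_s: 5.3
tcp_pos: [0.5318, -0.1845, 0.2849]
eef_rot: [-3.135, -0.196, 0.003]
wrist_force: [1.3, 0.3, -1.7]
width: 0.362
finger_force: 59.9
```

Call:
step_arm --pt "0 0 0 0 0 0 1" --pt "0 0 0 0 0 0 1" --pt "0 0 0 0 0 0 1"

```text
time_s: 5.6
tcp_pos: [0.5344, -0.1808, 0.2843]
eef_rot: [-3.134, -0.201, 0.003]
wrist_force: [1.6, 0.4, -2.1]
width: 0.366
finger_force: 59.9
```

```bash
python3 - <<'E'
from h import *
from workcell import r,camera
c=camera("top");P=cloud(c);H,S,V=cv2.split(cv2.cvtColor(c["img"],cv2.COLOR_BGR2HSV))
bl=(H>100)&(H<125)&(S>140)&(P[...,2]>.062)&(P[...,2]<.095)&(P[...,0]>.3)&(abs(P[...,1]+.15)<.2)
print(rect(P[bl]))
s=r.get_state();w=camera("wrist");R=Ro.from_rotvec(s["eef_rot"]).as_matrix()
cv2.imwrite("pics/w3.png",w["img"])
go(cell(0,-.038,.14),RD)
E
```

```text
[ 0.5293 -0.133   0.2336  0.1427  7.1901]
t 5.7 [ 0.5346 -0.1807  0.2845] q [-0.44  0.35  1.64  0.    1.15  1.  ] F [ 0.4  0.2 -2.1] 0.36964869086353286 59.88811254501343
[-1.000e-03  1.000e-03  2.000e-03  0.000e+00  1.100e-01  1.445e+01]
```

View pics/w3.png

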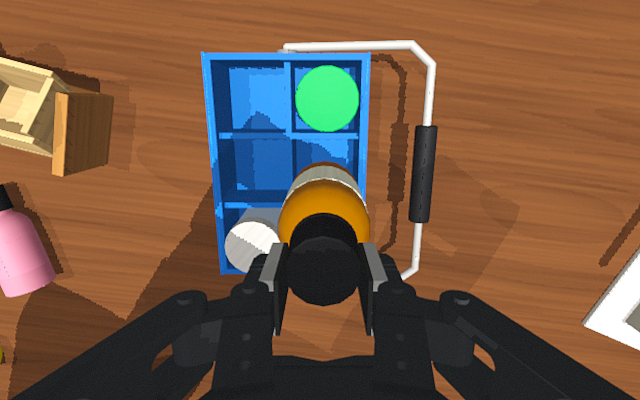

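The wrist view shows bottle A held upright, cap at (323,260), with the green jar at (327,97) and the handle at right. I'll check the bottle's tilt and the carrier rim against the wrist depth before lowering.

```bash
cat >> h.py <<'E'
def wristlook(tag=None):
    from workcell import r,camera
    s=r.get_state();w=camera("wrist");R=Ro.from_rotvec(s["eef_rot"]).as_matrix();T=cloud(w,w["T_tool_cam"]);P=T@R.T+s["tcp_pos"]
    if tag: cv2.imwrite(f"pics/{tag}.png",w["img"])
    return w,T,P
def bottlecheck(T,P,img):
    H,S,V=cv2.split(cv2.cvtColor(img,cv2.COLOR_BGR2HSV))
    near=np.hypot(T[...,0],T[...,1])<.04
    for a,b in((.035,.045),(.045,.06),(.06,.08),(.08,.1),(.1,.12)):
        q=T[near&(T[...,2]>a)&(T[...,2]<b)]
        if len(q)>20: print(a,len(q),"xmax",np.percentile(q[:,0],99).round(4),"y",np.percentile(q[:,1],[1,99]).round(4))
    bl=(H>95)&(H<125)&(S>140)&(P[...,2]>.068)&(P[...,2]<.085); L=(P[bl]-C0)@CR
    print("z",np.median(L[:,2]),"x",np.percentile(L[:,0],[.5,99.5]),"y",np.percentile(L[:,1],[.5,99.5]))
    for x in(-38,38): m=abs(L[:,0]-x/1000)<.012; m&=(abs(L[:,1]-.038)<.028); print("part x",x,m.sum(),np.median(L[m,0]))
    m=(abs(L[:,1])<.012)&(abs(abs(L[:,0])-.076)<.028);print("part y0",m.sum(),np.median(L[m,1]))
E
python3 - <<'E'
from h import *
w,T,P=wristlook(); bottlecheck(T,P,w["img"])
E
```

```text
0.035 811 xmax 0.0264 y [-0.0254  0.0263]
0.045 468 xmax 0.0269 y [-0.023   0.0257]
0.06 398 xmax 0.0269 y [-0.023   0.0244]
0.08 293 xmax 0.0269 y [-0.0223  0.0243]
0.1 207 xmax 0.0265 y [-0.0209  0.0235]
z 0.07453524956513398 x [-0.11773774  0.11512135] y [-0.08132253  0.08032205]
part x -38 0 nan
part x 38 0 nan
part y0 0 nan
  return _methods._mean(a, axis=axis, dtype=dtype,
  ret = ret.dtype.type(ret / rcount)
```

Call:
step_arm --pt "0 0 0 0 0.1 2 1" --pt "0 0 0 0 0.1 5 1" --pt "0 0 0 0 0.1 8 1" --pt "0 0 0 0 0.1 11 1" --pt "0 0 0 0 0.1 13 1" --pt "0 0 0 0 0.1 14 1" --pt "0 0 0 0 0.1 14.5 1" --pt "0 0 0 0 0.1 14.5 1"

```text
time_s: 6.55
tcp_pos: [0.5346, -0.1826, 0.14]
eef_rot: [-3.135, -0.2, 0.001]
wrist_force: [0.5, -0.3, -1.5]
width: 0.363
finger_force: 59.9
```

Call:
step_arm --pt "0 0 0 0 0 0.2 1" --pt "0 0 0 0 0 0.4 1" --pt "0 0 0 0 0 0.6 1" --pt "0 0 0 0 0 0.6 1"

```text
time_s: 6.95
tcp_pos: [0.5343, -0.1828, 0.134]
eef_rot: [-3.135, -0.2, 0.001]
wrist_force: [0.3, 0.5, -1.9]
width: 0.365
finger_force: 59.9
```

Now slowly to contact.

Call:
step_arm --pt "0 0 0 0 0 0.05 1" --pt "0 0 0 0 0 0.1 1" --pt "0 0 0 0 0 0.15 1" --pt "0 0 0 0 0 0.2 1" --pt "0 0 0 0 0 0.2 1"

```text
time_s: 7.45
tcp_pos: [0.5343, -0.1827, 0.1319]
eef_rot: [-3.135, -0.2, 0.001]
wrist_force: [-0.7, 0.4, -2.0]
width: 0.362
finger_force: 59.9
```

Call:
step_arm --pt "0 0 0 0 0 0.05 1" --pt "0 0 0 0 0 0.1 1" --pt "0 0 0 0 0 0.1 1"

```text
time_s: 7.75
tcp_pos: [0.5343, -0.1827, 0.1308]
eef_rot: [-3.135, -0.2, 0.001]
wrist_force: [0.2, 0.2, -1.5]
width: 0.364
finger_force: 59.9
```

Call:
step_arm --pt "0 0 0 0 0 0.05 1" --pt "0 0 0 0 0 0.1 1" --pt "0 0 0 0 0 0.1 1"

```text
time_s: 8.05
tcp_pos: [0.5346, -0.183, 0.1306]
eef_rot: [3.135, 0.2, 0.0]
wrist_force: [-0.4, -0.1, 4.6]
width: 0.368
finger_force: 60.7
```

Call:
step_arm --pt "0 0 0 0 0 0.05 1" --pt "0 0 0 0 0 0.1 1" --pt "0 0 0 0 0 0.1 1"

```text
time_s: 8.35
tcp_pos: [0.5349, -0.1832, 0.1305]
eef_rot: [3.134, 0.2, 0.002]
wrist_force: [-2.1, 0.3, 13.8]
width: 0.364
finger_force: 61.6
```

Contact, at the predicted height. I'll relieve the load, open and rise.

Call:
step_arm --pt "0 0 0 0 0 -0.15 1" --pt "0 0 0 0 0 -0.15 0.55" --pt "0 0 0 0 0 -0.15 0.4" --pt "0 0 0 0 0 -0.15 0.4" --pt "0 0 0 0 0 -0.15 0.4"

```text
time_s: 8.85
tcp_pos: [0.5343, -0.1828, 0.1303]
eef_rot: [-3.135, -0.2, 0.002]
wrist_force: [-0.2, 0.6, -0.4]
width: 0.602
finger_force: 0.0
```

Call:
step_arm --pt "0 0 0 0 0 -0.5 0.4" --pt "0 0 0 0 0 -2 0.4" --pt "0 0 0 0 0 -5 0.4" --pt "0 0 0 0 0 -9 0.3" --pt "0 0 0 0 0 -14 0.3"

```text
time_s: 9.35
tcp_pos: [0.5338, -0.1825, 0.2712]
eef_rot: [-3.134, -0.2, 0.005]
wrist_force: [1.1, -0.5, 0.6]
width: 0.698
finger_force: 0.0
```

```bash
python3 - <<'E'
from h import *
w,T,P=wristlook("w4")
go(grasp('b',.12),RT)
E
```

```text
t 9.4 [ 0.5361 -0.1835  0.2802] q [-0.45  0.36  1.65 -0.    1.13  1.  ] F [ 0.4 -0.4  7.1] 0.6989826722614616 0.0
[  0.074  -0.529   0.26   19.08  -35.97    1.83 ]
```

View pics/w4.png

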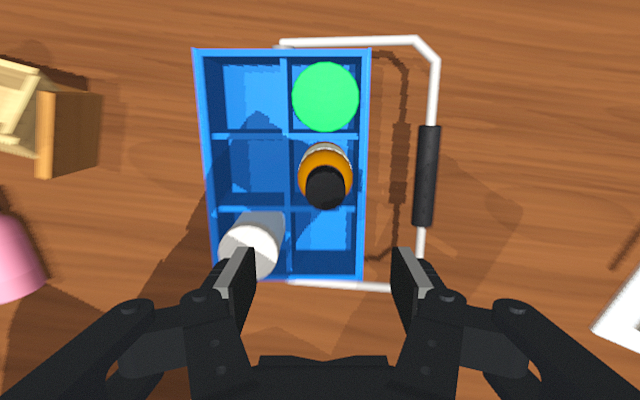

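Bottle A stands in the middle -y cell at (325,180). Next is bottle B.

Call:
step_arm --pt "0.01 -0.08 0.04 2 -3 0 0.3" --pt "0.074 -0.529 0.26 19 -36 1.5 0.3" --pt "0.074 -0.529 0.26 19 -36 1.5 0.3" --pt "0.074 -0.529 0.26 19 -36 1.5 0.3" --pt "0.074 -0.529 0.26 19 -36 1.5 0.3" --pt "0.074 -0.529 0.26 19 -36 1.5 0.3" --pt "0.074 -0.529 0.26 19 -36 1.5 0.3" --pt "0.074 -0.529 0.26 19 -36 1.5 0.3"

```text
time_s: 10.2
tcp_pos: [0.6702, 0.1802, 0.2561]
eef_rot: [-2.985, 0.208, 0.816]
wrist_force: [0.8, -0.6, -0.3]
width: 0.702
finger_force: 0.0
```

```bash
python3 -c "
from h import *
go(grasp('b',.12),RT)"
```

```text
t 10.2 [0.6702 0.1802 0.2561] q [0.12 0.8  0.99 0.14 1.87 1.83] F [ 0.8 -0.6 -0.3] 0.7018810705558575 0.0
[-3.00e-03  1.00e-02  1.00e-03  3.30e-01 -1.84e+00 -8.20e-01]
```

Call:
step_arm --pt "0 0 0 0.2 -0.6 -0.6 0.3" --pt "0 0 0 0.2 -0.6 -0.6 0.3" --pt "0 0 0 0.2 -0.6 -0.6 0.3" --pt "0 0 0 0.2 -0.6 -0.6 0.3"

```text
time_s: 10.6
tcp_pos: [0.6753, 0.1822, 0.2607]
eef_rot: [-2.985, 0.21, 0.815]
wrist_force: [0.2, 0.1, -0.2]
width: 0.696
finger_force: 0.0
```

```bash
python3 - <<'E'
from h import *
w,T,P=wristlook()
V=w["img"].max(-1);print(capfit(P,(V<75)&(P[...,2]>.1)&(P[...,2]<.21),CAP['b'],N))
go(grasp('b',0),RT)
E
```

```text
(array([0.62805044, 0.20559315, 0.16689665]), 1486, np.float64(0.4423759274960019))
t 10.65 [0.6753 0.1822 0.2608] q [0.12 0.8  0.96 0.14 1.89 1.84] F [-0.6 -0.4 -0.1] 0.7017937076303948 0.0
[-4.000e-03  1.000e-02  0.000e+00  2.800e-01 -1.540e+00  1.182e+01]
```

Call:
step_arm --pt "-0.004 0.01 0 0.3 -1.5 0 0.35" --pt "-0.004 0.01 0 0.3 -1.5 0.5 0.35" --pt "-0.004 0.01 0 0.3 -1.5 3 0.35" --pt "-0.004 0.01 0 0.3 -1.5 7 0.35" --pt "-0.004 0.01 0 0.3 -1.5 10 0.35" --pt "-0.004 0.01 0 0.3 -1.5 11.5 0.35" --pt "-0.004 0.01 0 0.3 -1.5 11.9 0.35" --pt "-0.004 0.01 0 0.3 -1.5 11.9 0.35"

```text
time_s: 11.45
tcp_pos: [0.6201, 0.2068, 0.1565]
eef_rot: [-2.994, 0.206, 0.802]
wrist_force: [-0.3, -0.1, 1.3]
width: 0.652
finger_force: 0.0
```

```bash
python3 -c "
from h import *
go(grasp('b',0),RT)"
```

```text
t 11.45 [0.6201 0.2068 0.1565] q [0.16 0.8  1.25 0.15 1.6  1.84] F [-0.3 -0.1  1.3] 0.6518549516116304 0.0
[ 0.001  0.     0.002 -0.02   0.1   -0.11 ]
```

Call:
step_arm --pt "0 0 0 0 0.1 -0.1 0.6" --pt "0 0 0 0 0.1 -0.1 1" --pt "0 0 0 0 0.1 -0.1 1" --pt "0 0 0 0 0.1 -0.1 1" --pt "0 0 0 0 0.1 -0.1 1" --pt "0 0 0 0 0.1 -0.1 1"

```text
time_s: 12.05
tcp_pos: [0.6215, 0.2056, 0.1587]
eef_rot: [-2.994, 0.207, 0.797]
wrist_force: [2.9, -0.3, 6.2]
width: 0.366
finger_force: 59.3
```

Call:
step_arm --pt "0 0 0 0 0 -0.5 1" --pt "0 0 0 0 0 -1.5 1" --pt "0 0 0 0 0 -3 1" --pt "0 0 0 0 0 -5 1" --pt "0 0 0 0 0 -7 1" --pt "0 0 0 0 0 -9 1" --pt "0 0 0 0 0 -11 1" --pt "0 0 0 0 0 -11 1"

```text
time_s: 12.85
tcp_pos: [0.6765, 0.1978, 0.255]
eef_rot: [-2.995, 0.207, 0.795]
wrist_force: [0.3, -0.2, -3.1]
width: 0.367
finger_force: 59.8
```

```bash
python3 -c "
from h import *
go(cell(-.076,-.038,.285),RD)"
```

```text
t 12.85 [0.6765 0.1978 0.255 ] q [0.14 0.81 0.96 0.14 1.87 1.86] F [ 0.3 -0.2 -3.1] 0.3667732340754977 59.80216383934021
[ -0.07    0.516  -0.26  -15.54   41.53    5.38 ]
```

Call:
step_arm --pt "-0.007 0.05 -0.025 -1.5 2 -2 1" --pt "-0.02 0.15 -0.075 -3 6 -2 1" --pt "-0.035 0.26 -0.13 -5 11 -1 1" --pt "-0.05 0.37 -0.18 -7 16 0 1" --pt "-0.06 0.45 -0.225 -9 21 1 1" --pt "-0.07 0.51 -0.255 -11 26 2 1" --pt "-0.07 0.516 -0.26 -13 31 2.5 1" --pt "-0.07 0.516 -0.26 -14.5 35 3 1"

```text
time_s: 13.65
tcp_pos: [0.4932, -0.1161, 0.298]
eef_rot: [3.135, 0.203, -0.007]
wrist_force: [1.1, -1.4, -3.2]
width: 0.361
finger_force: 60.1
```

```bash
python3 -c "
from h import *
go(cell(-.076,-.038,.295),RD)"
```

```text
t 13.65 [ 0.4932 -0.1161  0.298 ] q [-0.36  0.26  1.75 -0.    1.14  1.08] F [ 1.1 -1.4 -3.2] 0.36088588829287765 60.103182792663574
[-0.00e+00  4.00e-03  2.00e-03 -4.35e+00  7.02e+00  3.20e-01]
```

Call:
step_arm --pt "0 0.004 0.002 -2 3 0.2 1" --pt "0 0.004 0.002 -3.5 6 0.3 1" --pt "0 0.004 0.002 -4.2 6.9 0.3 1" --pt "0 0.004 0.002 -4.2 6.9 0.3 1" --pt "0 0.004 0.002 -4.2 6.9 0.3 1" --pt "0 0.004 0.002 -4.2 6.9 0.3 1"

```text
time_s: 14.25
tcp_pos: [0.4631, -0.188, 0.2951]
eef_rot: [-3.135, -0.2, 0.001]
wrist_force: [-1.1, 0.5, -1.6]
width: 0.363
finger_force: 60.2
```

```bash
python3 - 2>/dev/null <<'E'
from h import *
w,T,P=wristlook(); bottlecheck(T,P,w["img"])
go(cell(-.076,-.038,.14),RD)
H,S,V=cv2.split(cv2.cvtColor(w["img"],cv2.COLOR_BGR2HSV))
m=(V<75)&(P[...,2]>.125)&(P[...,2]<.15)&(np.hypot(T[...,0],T[...,1])>.03);print("capA",m.sum(),np.median((P[m]-C0)@CR,axis=0))
E
```

```text
0.035 785 xmax 0.0272 y [-0.0267  0.0258]
0.045 457 xmax 0.0273 y [-0.0254  0.0235]
0.06 393 xmax 0.0275 y [-0.0246  0.0223]
0.08 284 xmax 0.0274 y [-0.0234  0.0228]
0.1 207 xmax 0.027 y [-0.0233  0.0211]
z 0.07451884874406149 x [-0.11748149  0.09092403] y [-0.08118137  0.08006608]
part x -38 0 nan
part x 38 0 nan
part y0 0 nan
t 14.3 [ 0.4631 -0.188   0.2951] q [-0.52  0.25  1.77 -0.    1.13  0.93] F [-0.1 -0.4 -1.8] 0.3620340024302505 60.18546938896179
[-0.    0.    0.   -0.43  0.29 15.51]
capA 0 [nan nan nan]
```

Call:
step_arm --pt "0 0 0 -0.4 0.3 1 1" --pt "0 0 0 -0.4 0.3 3 1" --pt "0 0 0 -0.4 0.3 6 1" --pt "0 0 0 -0.4 0.3 9 1" --pt "0 0 0 -0.4 0.3 12 1" --pt "0 0 0 -0.4 0.3 14.5 1" --pt "0 0 0 -0.4 0.3 15.5 1" --pt "0 0 0 -0.4 0.3 15.5 1"

```text
time_s: 15.1
tcp_pos: [0.4587, -0.1921, 0.139]
eef_rot: [-3.134, -0.199, 0.004]
wrist_force: [-0.0, -1.1, -1.9]
width: 0.364
finger_force: 60.2
```

Call:
step_arm --pt "0 0 0 0 0 0.2 1" --pt "0 0 0 0 0 0.4 1" --pt "0 0 0 0 0 0.6 1" --pt "0 0 0 0 0 0.7 1" --pt "0 0 0 0 0 0.7 1"

```text
time_s: 15.6
tcp_pos: [0.4591, -0.1926, 0.1334]
eef_rot: [3.135, 0.198, -0.0]
wrist_force: [0.4, 0.1, -2.0]
width: 0.367
finger_force: 60.2
```

Call:
step_arm --pt "0 0 0 0 0 0.05 1" --pt "0 0 0 0 0 0.1 1" --pt "0 0 0 0 0 0.1 1"

```text
time_s: 15.9
tcp_pos: [0.4591, -0.1925, 0.1322]
eef_rot: [3.135, 0.199, -0.001]
wrist_force: [0.3, -0.7, -1.5]
width: 0.363
finger_force: 60.2
```

Call:
step_arm --pt "0 0 0 0 0 0.05 1" --pt "0 0 0 0 0 0.1 1" --pt "0 0 0 0 0 0.1 1"

```text
time_s: 16.2
tcp_pos: [0.4591, -0.1925, 0.1311]
eef_rot: [-3.135, -0.199, 0.001]
wrist_force: [-0.4, 0.1, -2.4]
width: 0.368
finger_force: 60.2
```

Call:
step_arm --pt "0 0 0 0 0 0.05 1" --pt "0 0 0 0 0 0.1 1" --pt "0 0 0 0 0 0.1 1"

```text
time_s: 16.5
tcp_pos: [0.4592, -0.1926, 0.1304]
eef_rot: [3.135, 0.198, -0.0]
wrist_force: [-0.5, 0.7, 1.3]
width: 0.363
finger_force: 60.6
```

Call:
step_arm --pt "0 0 0 0 0 0 0.55" --pt "0 0 0 0 0 0 0.4" --pt "0 0 0 0 0 0 0.4" --pt "0 0 0 0 0 0 0.4"

```text
time_s: 16.9
tcp_pos: [0.4591, -0.1926, 0.1302]
eef_rot: [3.135, 0.199, -0.0]
wrist_force: [-0.7, 0.6, 0.0]
width: 0.599
finger_force: 0.0
```

Call:
step_arm --pt "0 0 0 0 0 -0.5 0.4" --pt "0 0 0 0 0 -2 0.4" --pt "0 0 0 0 0 -5 0.4" --pt "0 0 0 0 0 -9 0.3" --pt "0 0 0 0 0 -13 0.3" --pt "0 0 0 0 0 -13 0.3"

```text
time_s: 17.5
tcp_pos: [0.4605, -0.1933, 0.2652]
eef_rot: [3.131, 0.198, 0.01]
wrist_force: [0.7, 0.3, -1.2]
width: 0.698
finger_force: 0.0
```

```bash
cat >> h.py <<'E'
def tilt(th): # tool z = (0,sin,-cos) in carrier frame
    return toolrot(-CR@np.array([0,np.sin(th),-np.cos(th)]),-CR@np.array([0,np.cos(th),np.sin(th)]))
def bar(al,r=.14): return cell(0,-r*np.cos(al),.06+r*np.sin(al))
def tcpat(p,th,back): return p-tilt(th)[:,2]*(.003+back)
E
python3 - <<'E'
from h import *
from workcell import r,camera
for n in("scene","top"):
    c=camera(n);P=cloud(c);V=c["img"].max(-1)
    L=(P-C0)@CR
    m=(V<75)&(abs(L[...,0])<.055)&(abs(L[...,1]+.14)<.04)&(L[...,2]>.03)&(L[...,2]<.15)
    q=L[m];print(n,m.sum(),np.median(q,0),np.percentile(q,[3,97],axis=0).round(3),"angle",np.arcsin((np.percentile(q[:,2],90)-.011-.06)/.14))
w,T,P=wristlook("w5")
L=(P-C0)@CR;V=w["img"].max(-1);m=(V<75)&(abs(L[...,1]+.14)<.03)&(abs(L[...,0])<.06)&(L[...,2]>.03)&(L[...,2]<.12);print("wrist",m.sum(),np.median(L[m],0),np.percentile(L[m],[2,98],axis=0).round(3))
go(tcpat(bar(.1),np.radians(45),.1),tilt(np.radians(45)))
E
```

```text
scene 336 [ 0.00420393 -0.13595141  0.09019613] [[-0.044 -0.146  0.08 ]
 [ 0.047 -0.129  0.093]] angle 0.15493584332913238
top 46 [ 0.03895008 -0.13953679  0.08886223] [[ 0.024 -0.146  0.083]
 [ 0.047 -0.128  0.094]] angle 0.14871831291103277
wrist 1589 [ 0.00159425 -0.13188597  0.0883109 ] [[-0.049 -0.147  0.082]
 [ 0.045 -0.128  0.092]]
t 17.65 [ 0.4588 -0.1923  0.2598] q [-0.53  0.28  1.83 -0.    1.04  0.91] F [-0.1 -0.4 -0.2] 0.7009478543618783 0.0
[ 7.850e-01  0.000e+00 -1.000e-03  7.670e+00  1.732e+01  1.129e+01]
```

View pics/w5.png

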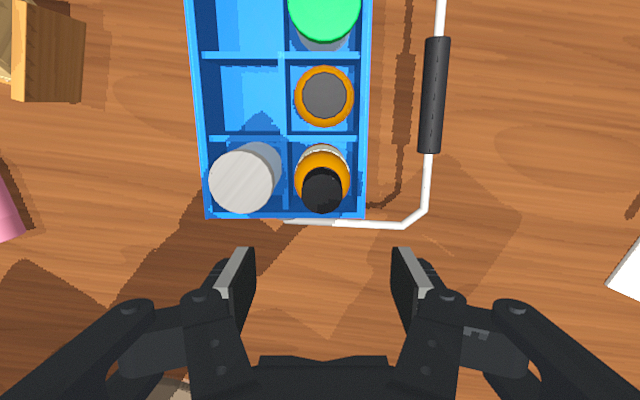

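Both bottles stand in their cells: A's cap at (325,95) and B's at (322,190), beside the green and steel jars. The grip reads about 0.15 rad at (433,95). Next is the handle.

Call:
step_arm --pt "0.1 0 0 1 2 0 0.4" --pt "0.2 0 0 2 5 0.5 0.4" --pt "0.35 0 0 4 9 2 0.4" --pt "0.5 0 0 6 13 5 0.4" --pt "0.65 0 0 7.7 17 8 0.4" --pt "0.785 0 0 7.7 17.3 10 0.4" --pt "0.785 0 0 7.7 17.3 11 0.4" --pt "0.785 0 0 7.7 17.3 11 0.4"

```text
time_s: 18.45
tcp_pos: [0.5564, -0.3541, 0.1462]
eef_rot: [-2.349, -0.146, 0.067]
wrist_force: [-0.3, 0.9, -0.2]
width: 0.598
finger_force: 0.0
```

```bash
python3 - <<'E'
from h import *
th=np.radians(45)
go(tcpat(bar(.145),th,.09),tilt(th)); go(tcpat(bar(.145),th,.0),tilt(th))
w,T,P=wristlook("w6")
L=(P-C0)@CR;V=w["img"].max(-1);m=(V<75)&(abs(L[...,1]+.14)<.03)&(abs(L[...,0])<.06)&(L[...,2]>.03)&(L[...,2]<.12);print("wrist",m.sum(),np.median(L[m],0),np.percentile(L[m],[2,98],axis=0).round(3))
print(np.percentile(T[m],[2,50,98],axis=0).round(4))
E
```

```text
t 18.45 [ 0.5564 -0.3541  0.1462] q [-0.83  0.88  1.22  0.43  1.72  0.53] F [-0.3  0.9 -0.2] 0.5984128574436721 0.0
[-0.003  0.002 -0.004  0.02  -0.51   0.55 ]
t 18.45 [ 0.5564 -0.3541  0.1462] q [-0.83  0.88  1.22  0.43  1.72  0.53] F [-0.3  0.9 -0.2] 0.5984128574436721 0.0
[-3.00e-03  2.00e-03 -4.00e-03  4.00e-02 -4.80e-01  9.55e+00]
wrist 2985 [-0.002375   -0.14771365  0.08679385] [[-0.049 -0.15   0.077]
 [ 0.047 -0.135  0.092]]
[[-0.0482 -0.015   0.0861]
 [-0.002  -0.0031  0.0885]
 [ 0.0476  0.0046  0.0943]]
```

Call:
step_arm --pt "0 0 0 0 -0.5 1 0.4" --pt "0 0 0 0 -0.5 3.5 0.4" --pt "0 0 0 0 -0.5 6.5 0.4" --pt "0 0 0 0 -0.5 8.5 0.4" --pt "0 0 0 0 -0.5 9.4 0.4" --pt "0 0 0 0 -0.5 9.4 0.4" --pt "0 0 0 0 -0.5 9.4 0.4"

```text
time_s: 19.2
tcp_pos: [0.549, -0.2853, 0.0889]
eef_rot: [-2.355, -0.15, 0.06]
wrist_force: [0.3, -0.5, 0.3]
width: 0.595
finger_force: 0.0
```

```bash
python3 - <<'E'
from h import *
th=np.radians(45)
go(tcpat(bar(.145),th,.0),tilt(th))
E
```

```text
t 19.2 [ 0.549  -0.2853  0.0889] q [-0.77  0.88  1.41  0.46  1.52  0.49] F [ 0.3 -0.5  0.3] 0.5946277851453907 0.0
[ 0.003 -0.001  0.001 -0.12   0.32   0.6  ]
```

Call:
step_arm --pt "0 0 0 -0.1 0.15 0.3 0.5" --pt "0 0 0 -0.1 0.3 0.5 0.6" --pt "0 0 0 -0.1 0.3 0.5 0.73" --pt "0 0 0 -0.1 0.3 0.5 0.73" --pt "0 0 0 -0.1 0.3 0.5 0.73"

```text
time_s: 19.7
tcp_pos: [0.5473, -0.2839, 0.0816]
eef_rot: [-2.353, -0.149, 0.062]
wrist_force: [-0.3, -0.7, -0.1]
width: 0.27
finger_force: 0.1
```

```bash
python3 - <<'E'
from h import *
th=np.radians(45)
go(tcpat(bar(.145),th,.0),tilt(th))
p0,R0=tcpat(bar(.145),th,0),tilt(th)
for k in range(1,9):
    f=1.426/24*k; print(delta(p0,R0,tcpat(bar(.145+f),th-f,0),tilt(th-f)))
E
```

```text
t 19.7 [ 0.5473 -0.2839  0.0816] q [-0.77  0.88  1.42  0.46  1.51  0.48] F [-0.3 -0.7 -0.1] 0.26994069778116264 0.09600410470739007
[ 0.    -0.001 -0.001  0.04  -0.08  -0.03 ]
[-0.059  0.     0.    -0.    -0.7   -0.48 ]
[-0.119  0.     0.    -0.    -1.43  -0.91 ]
[-0.178 -0.    -0.    -0.    -2.18  -1.3  ]
[-0.238  0.     0.    -0.    -2.95  -1.65 ]
[-0.297  0.     0.     0.    -3.74  -1.94 ]
[-0.356 -0.    -0.     0.    -4.55  -2.19 ]
[-0.416  0.     0.    -0.    -5.37  -2.4  ]
[-0.475  0.     0.     0.    -6.2   -2.55 ]
```

Caged with about a 2 mm gap. First third of the swing:

Call:
step_arm --pt "-0.06 0 0 0 -0.7 -0.5 0.73" --pt "-0.12 0 0 0 -1.4 -0.9 0.73" --pt "-0.18 0 0 0 -2.2 -1.3 0.73" --pt "-0.24 0 0 0 -2.95 -1.65 0.73" --pt "-0.3 0 0 0 -3.75 -1.95 0.73" --pt "-0.36 0 0 0 -4.55 -2.2 0.73" --pt "-0.415 0 0 0 -5.35 -2.4 0.73" --pt "-0.475 0 0 0 -6.2 -2.55 0.73"

```text
time_s: 20.5
tcp_pos: [0.544, -0.2589, 0.1438]
eef_rot: [-2.83, -0.179, 0.028]
wrist_force: [-1.6, -4.2, -1.8]
width: 0.269
finger_force: 1.6
```

```bash
python3 - <<'E'
from h import *
th=np.radians(45);f=.475
go(tcpat(bar(.145+f),th-f,.0),tilt(th-f))
E
```

```text
t 20.5 [ 0.544  -0.2589  0.1438] q [-0.65  0.63  1.6   0.24  1.14  0.67] F [-1.6 -4.2 -1.8] 0.26948838391451196 1.6484236344695091
[ 0.004 -0.    -0.001  0.04  -0.1   -0.01 ]
```

Pushing with about 4.9 N, on track.

Call:
step_arm --pt "-0.06 0 0 0 -0.7 -0.5 0.73" --pt "-0.12 0 0 0 -1.45 -0.9 0.73" --pt "-0.18 0 0 0 -2.2 -1.3 0.73" --pt "-0.24 0 0 0 -2.95 -1.65 0.73" --pt "-0.3 0 0 0 -3.75 -1.95 0.73" --pt "-0.36 0 0 0 -4.55 -2.2 0.73" --pt "-0.415 0 0 0 -5.4 -2.4 0.73" --pt "-0.475 0 0 0 -6.2 -2.55 0.73"

```text
time_s: 21.3
tcp_pos: [0.5377, -0.2077, 0.1875]
eef_rot: [2.967, 0.188, 0.017]
wrist_force: [-2.5, -3.4, 1.4]
width: 0.27
finger_force: 1.7
```

```bash
python3 - <<'E'
from h import *
th=np.radians(45);f=.95
go(tcpat(bar(.145+f),th-f,.0),tilt(th-f))
E
```

```text
t 21.3 [ 0.5377 -0.2077  0.1875] q [-0.42  0.45  1.78 -0.19  0.83  1.15] F [-2.5 -3.4  1.4] 0.27044976239046037 1.7477929964661598
[ 0.004 -0.001 -0.001  0.02  -0.06   0.   ]
```

Call:
step_arm --pt "-0.06 0 0 0 -0.7 -0.5 0.73" --pt "-0.12 0 0 0 -1.45 -0.9 0.73" --pt "-0.18 0 0 0 -2.2 -1.3 0.73" --pt "-0.24 0 0 0 -2.95 -1.65 0.73" --pt "-0.3 0 0 0 -3.75 -1.95 0.73" --pt "-0.36 0 0 0 -4.55 -2.2 0.73" --pt "-0.415 0 0 0 -5.4 -2.4 0.73" --pt "-0.475 0 0 0 -6.2 -2.55 0.73"

```text
time_s: 22.1
tcp_pos: [0.5296, -0.1425, 0.2026]
eef_rot: [2.494, 0.157, 0.054]
wrist_force: [-0.6, -2.3, 2.6]
width: 0.271
finger_force: 1.3
```

```bash
cat >> h.py <<'E'
def bail():
    from workcell import camera
    for n in("scene","top"):
        c=camera(n);P=cloud(c);L=(P-C0)@CR
        H,S,V=cv2.split(cv2.cvtColor(c["img"],cv2.COLOR_BGR2HSV))
        m=(abs(L[...,1])<.08)&(abs(L[...,0])>.045)&(abs(L[...,0])<.14)&(L[...,2]>.15)&(L[...,2]<.215)&(S<70)
        q=L[m]; 
        if len(q)>5: print(n,len(q),"y",np.median(q[:,1]).round(4),"z",np.median(q[:,2]).round(4),"ang",np.median(np.arctan2(q[:,2]-.06,-q[:,1])).round(3))
        bl=(H>100)&(H<125)&(S>140)&(abs(L[...,2]-.073)<.012)&(abs(L[...,0])<.15)&(abs(L[...,1])<.12);print("carrier",rect(P[bl]))
E
python3 - <<'E'
from h import *
th=np.radians(45);f=1.426
go(tcpat(bar(.145+f),th-f,.0),tilt(th-f)); bail()
E
```

```text
t 22.1 [ 0.5296 -0.1425  0.2026] q [-0.11  0.43  1.93 -0.9   0.84  1.98] F [-0.6 -2.3  2.6] 0.2713052193790387 1.326269991695881
[ 0.003 -0.    -0.002 -0.01  -0.04  -0.   ]
scene 263 y -0.0024 z 0.2022 ang 1.552
carrier [ 0.5302 -0.1445  0.2323  0.1605  7.1483]
top 251 y 0.0007 z 0.2016 ang 1.576
carrier [ 0.5301 -0.1429  0.2331  0.1622  7.0815]
```

Call:
step_arm --pt "-0.01 0 0 0 -0.1 -0.1 0.73" --pt "-0.01 0 0 0 -0.1 -0.1 0.73" --pt "-0.01 0 0 0 -0.1 -0.1 0.5" --pt "-0.01 0 0 0 -0.1 -0.1 0.4" --pt "-0.01 0 0 0 -0.1 -0.1 0.4"

```text
time_s: 22.7
tcp_pos: [0.5291, -0.1412, 0.2016]
eef_rot: [2.488, 0.157, 0.052]
wrist_force: [0.6, -0.9, 0.4]
width: 0.605
finger_force: 0.0
```

Call:
step_arm --pt "0 0 0 0 0 -0.5 0.4" --pt "0 0 0 0 0 -2 0.4" --pt "0 0 0 0 0 -5 0.4" --pt "0 0 0 0 0 -9 0.4" --pt "0 0 0 0 0 -12 0.4" --pt "0 0 0 0 0 -14 0.4" --pt "0 0 0 0 0 -14 0.4"

```text
time_s: 23.4
tcp_pos: [0.5189, -0.0552, 0.316]
eef_rot: [2.488, 0.159, 0.059]
wrist_force: [-0.2, 0.9, 0.2]
width: 0.603
finger_force: 0.0
```

```bash
python3 - <<'E'
from h import *
from workcell import camera
bail(); w,T,P=wristlook("w7")
L=(P-C0)@CR
m=(w["img"].max(-1)<80)&(abs(L[...,0])<.045)&(abs(L[...,1])<.03)&(L[...,2]>.18)&(L[...,2]<.22)
print("wrist grip",m.sum(),np.percentile(L[m],[2,50,98],axis=0).round(4))
go(tcpat(bar(1.571),-.65,.14),tilt(-.65))
E
```

```text
scene 344 y -0.0007 z 0.2022 ang 1.565
carrier [ 0.5283 -0.1452  0.2367  0.1609  7.2201]
top 255 y 0.0015 z 0.2015 ang 1.582
carrier [ 0.5301 -0.1427  0.2328  0.1626  7.3605]
wrist grip 2400 [[-0.043  -0.0063  0.1965]
 [ 0.0005  0.0061  0.2077]
 [ 0.0431  0.0105  0.211 ]]
t 23.55 [ 0.5182 -0.0571  0.3127] q [ 0.06  0.29  1.8  -0.73  1.12  1.86] F [-0.5  0.1 -0.4] 0.599119754115007 0.0
[-0.     0.001  0.     0.04   0.16  -0.02 ]
```

View pics/w7.png

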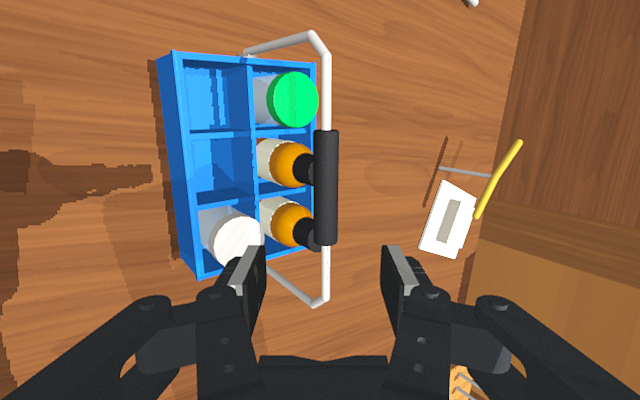

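The wrist view shows the handle upright: its grip is at (327,187), y ≈ 0, with its top at z = 0.211. Both amber bottles (285,165) and (290,222) and both jars are in their cells, and the gripper is clear.

```bash
python3 -c "
from workcell import order
print(order.sign_off())"
```

```text
the job is handed in; nothing more can be done
None
```

I handed the job in at about 23.6 s: both amber bottles stand upright in their own carrier cells, the handle is straight up (about 1.57 rad) and let go, and the gripper is clear of everything.

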